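Shut the pod machine and hold its brew paddle half-way

TASK

A pod is loaded in the coffee machine. Press the machine's hinged lid down past its catch so that it stays fully shut by itself, and take the hand off it; then, with the fingers, press the oblong spring-loaded brew paddle beside the lid half-way down (about 7 mm of its 14 mm, never to the bottom) and keep it steadily there for three seconds, finishing the job while still holding it half-way. Leave the cup and the other things around the machine where they are.

Things in the scene. Friction and masses are not known exactly. Their poses are not given: they have to be found in the camera images.
- coffee_machine: Grey pod coffee machine, fixed, 172 mm deep (x), 130 wide (y). Origin: centre of its underside on the worktop; -x is its front (facing the robot, turned up to 0.45 rad), +y its left, z up. A drip tray sticks out low in front; the head above (x -45 to 85, y -65 to 65 mm) has a flat top at z = 190 mm: on its left half the lid over a round well with a pod, on its right half the brew paddle.
- lid (a joint): Lid angle: 0 = shut and caught, grows as it opens up and back; starts 0.65 to 1.0. Black plate 110 (x) x 62 (y) x 10 mm, hinged at its far edge; a push straight down on its outer face shuts it. A weak spring (under 0.15 Nm) lifts it. The last 0.1 rad go against a sprung catch at the front edge (5 to 10 N down near the front, more near the hinge); past it the lid stays below 0.035.
- lid_hinge (a point): Middle of the lid's hinge axis, at (60, 25, 196) mm in the machine's frame
- lid_front (a point): Middle of the front edge of the lid's outer (top) face: 110 mm from the hinge axis along the lid and 5 mm above its mid-plane; moves with the lid; at (-50, 25, 201) mm in the machine's frame when shut
- paddle (a joint): Travel of the brew paddle in m, straight down: 0 = released (up), 0.007 = half-way, 0.014 = bottomed. Black oblong button 50 mm (x) by 26 mm (y), flat top; spring return with 2.4 N at the start of its travel, about 5 N half-way and 8 N at the bottom.
- paddle_top (a point): Centre of the paddle's flat top, at (-5, -40, 212) mm in the machine's frame when released; moves down with it; when half pressed it is still 4 mm higher than the shut lid's top and 15 mm above the head
- cup: small white coffee cup, 61x85 mm, 51 high, standing on the drip tray under the spout; leave it there. Origin: centre of its underside.
- spare_pod: cream coffee pod, 51 mm across and 44 high, on the worktop left of the machine; bystander. Origin: centre of its underside.
- glass: small clear glass, 49 mm across and 62 high, on the worktop right of the machine; bystander. Origin: centre of its underside.
- spoon: teaspoon, 132x26x9 mm, lying on the worktop to the right; bystander. Origin: centre of its underside.
- lemon: lemon, 76x56x55 mm, on the worktop to the left; bystander. Origin: centre of its underside.
- timer: round wind-up kitchen timer, 65 mm across and 43 high, on the worktop to the left; bystander. Origin: centre of its underside.
- sugar: cream sugar bowl with lid, 102x77x88 mm, on the worktop to the right; bystander. Origin: centre of its underside.
- milk: cream milk jug, 77x118x82 mm, on the worktop to the right; bystander. Origin: centre of its underside.

How it is judged:
By the outcome, as a careful person would: the job done as asked, in the order asked, and still so for the second after the job is handed in, while the arm keeps its last pose, push and grip.
It also fails if it takes over 43 s, if anything falls off the work surface, if the arm or the gripper's body presses on something with over 40 N, if the wrist force passes 120 N, or if a joint passes its speed limit or range.

ROBOT

A 6-joint arm with a two-finger parallel gripper is mounted at the origin on a cart in front of the work surface, level with it; the furniture and walls round the work are solid. World frame = base frame: x ahead of the robot, y to its left, z up, the work surface at z = 0. Lengths are in m, angles in rad, forces in N, time in s.
With the tool pointing down it reaches from about 0.225 to 0.725 m from the base axis. Payload 3.1 kg.
Tool frame: the origin (TCP) lies at the very end of the fingers, on their centre line; the grasp point (between the pads) lies 19 mm behind it (manip.pinch_z is the distance from the TCP to the grasp point, in m); z points along the fingers, y is the line along which they close (so a half turn about z gives the same grasp; the last joint's range is limited). The gripper opens to 85 mm and grips with 20 to 120 N. Pads are 22 mm wide; open, the fingers measure 114 mm over their backs; the gripper's body (76 mm by 85 mm) begins 54 mm behind the grasp point. The pads swing forward as they close: fully open they stand 13 mm farther back than shut.
Start: joints at [-1.459, 0.048, 0.099, 1.622, 0, 1.443], TCP at [0.125, -0.51, 0.208] pointing down, gripper open.
Joint ranges: [-2.91, 2.91], [-0.99, 1.94], [-1.21, 1.42], [-2.12, 2.29], [-1.49, 1.47], [-3.14, 3.14]. Speed limits (rad/s): [2.79, 2.79, 3.14, 3.14, 3.14, 3.14].

INTERFACE

Orientations are given as a rotation vector (axis times angle).
In Python, from workcell import manip gives the robot as it stands. The module is installed in compiled form; this text tells all that it offers.
- The arm moves only by the tool send_rows, never from a script. Its argument "moves" is a list of rows, each an object with "offset": the shift along the tool's x, y, z in m, a list of three; "delta_rot": the turn, a rotation vector about the tool's x, y, z in units of 6 degrees (1.0 is 6 degrees), a list of three; "hand": the opening, from 0 (shut) to 1 (fully open). In form: [{"offset": [x, y, z], "delta_rot": [wx, wy, wz], "hand": hand}, ...]. A call has 1 to 5 rows; each row is the pose to reach, as a shift and turn from the pose commanded when the call began, along the tool's axes at that moment; what a row does not reach only later rows make up. A row lasts 1/12 s, in which the tool goes at most 41.7 mm and 7.16 degrees, less where a joint would pass 70% of its speed; a pose out of reach is approached as far as the arm can. A call with a gripper value outside its range is refused whole. The fingers move at their own pace and stop on an object; the grip force is fixed at half the most. Time passes only in rows, so rows that repeat a pose let the fingers close. It gives the time, the measured TCP pose, the force, the opening and the grip force at its end, in the units of the state.
- manip.get_obs(): the state, without advancing time (a new reading comes with each control period).
- manip.get_image(name): name is "scene" or "top" or "wrist"; returns a dict with "image" (420x560x3 uint8, blue, green, red), "mtx" (3x3 intrinsics, pixels), "k1" (the pictures are not rectified: a ray, as slopes to the right and down, at radius r is drawn at 1 + k1 r^2 times it, then the intrinsics apply), "cam_to_world" (4x4, takes a point from camera to world coordinates); the wrist camera has in their place "T_tool_cam" (4x4, takes a point from camera to tool coordinates, whose origin is the TCP and whose axes are the flange's). Camera axes: x right, y up, looking along -z (the intrinsics and any distortion apply to the point x, -y, -z); pixel columns grow to the right and rows downward; lengths in m; the calibration is good to about 2 mm. A picture is of the moment at which its call begins: read the wrist's pose just before it. There is no depth.
- manip.job_done(): hands the job in; it is judged then, once.
Trained networks look in the newest picture that a camera, given by its name, has taken for a name from the list of things; names that differ only in an ending like _2 or _b are one class to them, and where a whole thing is asked for, a point or a joint stands for the part that bears it (a point fixed in the world has none). Each returns a list of dicts, best first, with "score" (0 to 1); they miss things now and then, are a little off and sometimes report something else, mostly with a low value. They report only what shows in the picture. A call takes as long as a camera call.
- manip.boxes_of(target, camera): "xy" ([column, row] in pixels, amid what is visible of it).
- manip.trace(target, camera): "region" (420x560 bool, what is visible of it) and "xy" ([column, row] in pixels, amid what is visible of it).
- manip.spot_point(target, camera): "xy" ([column, row] in pixels: a listed point, or the origin of a listed thing).
The state is a dict: "time": time; "joint_positions": joint angles; "qvel": joint speeds; "tau": joint torques, N m; "tool_pos": TCP position; "eef_rot": TCP orientation; "force": force on the tool from outside, world axes, zero at the start; "wrist_torque": the same for the moment, N m; "finger_gap": finger opening in m; "finger_force": force on a finger pad.
Only numpy, scipy, OpenCV 4.12 (cv2) and the standard library are available. Lean on these libraries where they do the work, as an engineer would, in place of code of your own. Each camera call takes 0.05 s, during which the arm holds its last target. There are 200 camera calls.

## Working session

There is one attempt and no reset: what is moved stays moved. The work goes in short steps, Python scripts to look and compute and a tool call to move; the robot and the scene stay as the last step left them, time stands still between calls to the robot, and variables do not carry over. Pictures are saved under pics/ and viewed, at most 10 in all, crops included, and the job is handed in when it is done.

Besides the shell and the picture viewer there is one more tool, called after "Request:" as name(argument=value, ...) on one line, values as JSON. send_rows: Moves the arm, as the interface text tells. Its arguments: {"type":"object","properties":{"moves":{"type":"array","items":{"type":"object","properties":{"offset":{"type":"array","items":{"type":"number"}},"delta_rot":{"type":"array","items":{"type":"number"}},"hand":{"type":"number"}}}}},"required":["moves"]}

```bash
mkdir -p pics
cat > h.py <<'E'
import numpy as np, cv2
from scipy.spatial.transform import Rotation as R
from scipy.optimize import least_squares
from workcell import manip
def ray(im,xy,T=None):
    K=im["mtx"];d=np.array([(xy[0]-K[0,2])/K[0,0],(xy[1]-K[1,2])/K[1,1]]);u=d.copy()
    for _ in range(20): u=d/(1+im["k1"]*(u@u))
    T=np.array(im["cam_to_world"]) if T is None else T
    v=T[:3,:3]@np.array([u[0],-u[1],-1]);return T[:3,3],v/np.linalg.norm(v)
def proj(im,p,T=None):
    T=np.array(im["cam_to_world"]) if T is None else T
    c=T[:3,:3].T@(np.asarray(p)-T[:3,3]);u=np.array([c[0],-c[1]])/-c[2]
    u=u*(1+im["k1"]*(u@u));K=im["mtx"];return np.array([K[0,0]*u[0]+K[0,2],K[1,1]*u[1]+K[1,2]])
def tri(rs):
    A=0;b=0
    for o,v in rs:
        P=np.eye(3)-np.outer(v,v);A=A+P;b=b+P@o
    x=np.linalg.solve(A,b);return x,[np.linalg.norm((np.eye(3)-np.outer(v,v))@(x-o)) for o,v in rs]
def tool():
    o=manip.get_obs();T=np.eye(4);T[:3,3]=o["tool_pos"];T[:3,:3]=R.from_rotvec(o["eef_rot"]).as_matrix();return T
E
cat > a.py <<'E'
from h import *
o=manip.get_obs();print({k:np.round(v,3).tolist() for k,v in o.items()})
ims={}
for c in ["scene","top"]:
    im=manip.get_image(c);ims[c]=im;cv2.imwrite(f"pics/{c}0.png",im["image"])
    print(c,np.round(im["cam_to_world"],3).tolist())
for t in ["lid_hinge","lid_front","paddle_top","coffee_machine","cup"]:
    rs=[]
    for c in ims:
        r=manip.spot_point(t,c)
        print(t,c,[(np.round(q["xy"],1).tolist(),round(q["score"],2)) for q in r[:2]])
        if r: rs.append(ray(ims[c],r[0]["xy"]))
    if len(rs)==2: x,e=tri(rs);print("  ->",x.round(4),np.round(e,4))
np.save("ims.npy",ims,allow_pickle=True)
E
python3 a.py
```

```text
{'time': 0.0, 'joint_positions': [-1.459, 0.049, 0.098, 1.622, -0.0, 1.443], 'qvel': [0.001, 0.0, 0.001, -0.0, 0.001, 0.001], 'tau': [-0.002, -33.879, 32.001, 0.02, -0.0, 0.0], 'tool_pos': [0.125, -0.509, 0.207], 'eef_rot': [-3.117, -0.376, 0.0], 'force': [0.498, 0.727, -0.07], 'wrist_torque': [0.041, 0.031, -0.045], 'finger_force': 0.0, 'finger_gap': 0.086}
scene [[-0.627, 0.341, -0.701, -0.685], [-0.779, -0.302, 0.55, 0.903], [-0.024, 0.89, 0.454, 0.921], [0.0, 0.0, 0.0, 1.0]]
top [[-0.014, 0.997, -0.08, 0.399], [-1.0, -0.013, 0.007, -0.019], [0.006, 0.081, 0.997, 1.281], [0.0, 0.0, 0.0, 1.0]]
lid_hinge scene [([251.3, 203.0], 0.77)]
lid_hinge top [([238.2, 183.7], 0.78), ([245.1, 212.6], 0.56)]
  -> [0.5503 0.0578 0.1945] [0.0047 0.0047]
lid_front scene [([253.2, 189.4], 0.55)]
lid_front top [([224.5, 208.2], 0.62), ([213.9, 204.7], 0.51)]
  -> [0.4813 0.0899 0.2751] [0.0001 0.0001]
paddle_top scene [([274.3, 201.3], 0.61), ([200.5, 308.9], 0.6)]
paddle_top top [([248.8, 215.8], 0.62)]
  -> [0.4629 0.03   0.223 ] [0.0031 0.0031]
coffee_machine scene [([262.9, 265.0], 0.6), ([262.6, 266.6], 0.45)]
coffee_machine top [([244.5, 213.7], 0.94)]
  -> [ 0.4879  0.0594 -0.0097] [0.0028 0.0028]
cup scene [([264.2, 265.6], 0.6)]
cup top [([238.0, 222.3], 0.55), ([364.3, 255.5], 0.35)]
  -> [0.4588 0.0773 0.0099] [0.001 0.001]
```

```bash
cat > b.py <<'E'
from h import *
ims=np.load("ims.npy",allow_pickle=True).item()
obs=[("lid_hinge","scene",(251.3,203)),("lid_hinge","top",(238.2,183.7)),("lid_front","scene",(253.2,189.4)),("lid_front","top",(224.5,208.2)),("paddle_top","scene",(274.3,201.3)),("paddle_top","top",(248.8,215.8)),("coffee_machine","top",(244.5,213.7)),("coffee_machine","scene",(262.9,265))]
def loc(n,a):
    return {"lid_hinge":(.06,.025,.196),"paddle_top":(-.005,-.04,.212),"coffee_machine":(0,0,0),
     "lid_front":(.06-.11*np.cos(a)+.005*np.sin(a),.025,.196+.11*np.sin(a)+.005*np.cos(a))}[n]
def W(p,q): 
    c,s=np.cos(p[2]),np.sin(p[2]);return np.array([p[0]+c*q[0]-s*q[1],p[1]+s*q[0]+c*q[1],q[2]])
f=lambda p:np.concatenate([proj(ims[c],W(p,loc(n,p[3])))-xy for n,c,xy in obs])
s=least_squares(f,[.49,.06,-.4,.8],loss="soft_l1");p=s.x;print(p.round(4));print(f(p).reshape(-1,2).round(1).tolist())
out=[]
for c in ims:
    I=ims[c]["image"].copy()
    def poly(qs,col): cv2.polylines(I,[np.int32([proj(ims[c],W(p,q)).round() for q in qs])],True,col,1)
    poly([(-.045,-.065,.19),(.085,-.065,.19),(.085,.065,.19),(-.045,.065,.19)],(0,255,0))
    poly([(-.03,-.053,.212),(.02,-.053,.212),(.02,-.027,.212),(-.03,-.027,.212)],(0,0,255))
    F=loc("lid_front",p[3]);poly([(F[0],y,F[2]) for y in(-.006,.056)]+[(.06+.005*np.sin(p[3]),y,.196+.005*np.cos(p[3])) for y in(.056,-.006)],(255,0,255))
    u=proj(ims[c],W(p,(0,0,.15))).astype(int);k=I[max(0,u[1]-80):u[1]+80,u[0]-75:u[0]+75]
    out.append(cv2.resize(k,(400,int(400*k.shape[0]/150)),interpolation=cv2.INTER_CUBIC))
h=min(o.shape[0] for o in out);cv2.imwrite("pics/ov.png",np.hstack([o[:h] for o in out]))
for n in ["lid_hinge","lid_front","paddle_top"]: print(n,W(p,loc(n,p[3])).round(4),"shut",W(p,loc(n,0)).round(4))
E
python3 b.py
```

```text
[ 0.4859  0.0611 -0.4156  0.761 ]
[[-2.1, -0.5], [0.6, 0.8], [-0.1, -0.1], [-0.3, 0.0], [-0.5, 2.6], [2.5, 0.1], [-1.4, -0.1], [0.7, -2.0]]
lid_hinge [0.5509 0.0597 0.196 ] shut [0.5509 0.0597 0.196 ]
lid_front [0.4812 0.0905 0.2755] shut [0.4503 0.1041 0.201 ]
paddle_top [0.4652 0.0265 0.212 ] shut [0.4652 0.0265 0.212 ]
```

View pics/ov.png

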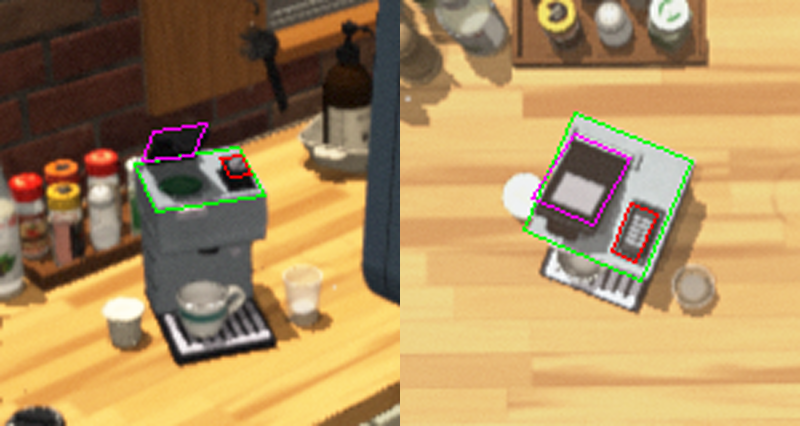

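View pics/scene0.png

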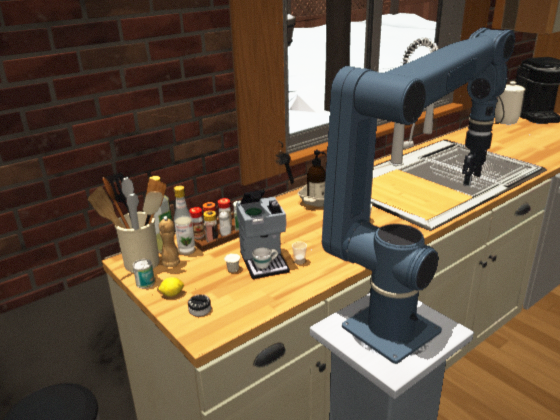

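```bash
cat >> h.py <<'E'
P=[0.4859,0.0611,-0.4156]
def W(q,p=None):
    p=P if p is None else p
    c,s=np.cos(p[2]),np.sin(p[2]);return np.array([p[0]+c*q[0]-s*q[1],p[1]+s*q[0]+c*q[1],q[2]])
def M(x,p=None):
    p=P if p is None else p
    c,s=np.cos(p[2]),np.sin(p[2]);d=np.array(x)[:2]-p[:2];return np.array([c*d[0]+s*d[1],-s*d[0]+c*d[1],x[2]])
def goal(q,k=0):
    # tool down, tool y along machine +-x
    T=tool();x=W(q);yaw=P[2];Rs=[]
    for s in(1,-1):
        y=s*np.array([np.cos(yaw),np.sin(yaw),0]);z=np.array([0,0,-1.]);Rs.append(np.c_[np.cross(y,z),y,z])
    Rg=min(Rs,key=lambda r:(R.from_matrix(T[:3,:3].T@r)).magnitude())
    print("at machine",M(T[:3,3]).round(4),"offset",(T[:3,:3].T@(x-T[:3,3])).round(4),"rot6",(R.from_matrix(T[:3,:3].T@Rg).as_rotvec()/np.radians(6)).round(2))
E
python3 -c "
from h import *
print(tool().round(3));goal((0,.01,.33))"
```

```text
[[ 0.971  0.238  0.     0.125]
 [ 0.238 -0.971 -0.    -0.51 ]
 [ 0.     0.    -1.     0.208]
 [ 0.     0.     0.     1.   ]]
at machine [-0.0999 -0.6683  0.2083] offset [ 0.4926 -0.4769 -0.1217] rot6 [ 0.    0.   -8.74]
```

Request:
send_rows(moves=[{"offset": [0.02, -0.02, -0.024], "delta_rot": [0, 0, -0.5], "hand": 0}, {"offset": [0.045, -0.045, -0.044], "delta_rot": [0, 0, -1], "hand": 0}, {"offset": [0.07, -0.07, -0.064], "delta_rot": [0, 0, -1.5], "hand": 0}, {"offset": [0.095, -0.095, -0.084], "delta_rot": [0, 0, -2], "hand": 0}, {"offset": [0.12, -0.12, -0.104], "delta_rot": [0, 0, -2.5], "hand": 0}])

```text
time: 1.02
tool_pos: [0.2132, -0.3635, 0.3134]
eef_rot: [3.042, 0.782, 0.0]
force: [1.1, -0.8, -0.1]
finger_gap: 0.0253
finger_force: 0.0
```

```bash
python3 -c "
from h import *
goal((0,.01,.33))"
```

```text
at machine [-0.0781 -0.4985  0.3134] offset [ 0.4516 -0.2465 -0.0167] rot6 [ 0.01  0.   -6.23]
```

Request:
send_rows(moves=[{"offset": [0.033, -0.018, -0.004], "delta_rot": [0, 0, -0.5], "hand": 0}, {"offset": [0.066, -0.036, -0.008], "delta_rot": [0, 0, -1], "hand": 0}, {"offset": [0.1, -0.054, -0.012], "delta_rot": [0, 0, -1.5], "hand": 0}, {"offset": [0.133, -0.072, -0.016], "delta_rot": [0, 0, -2], "hand": 0}, {"offset": [0.166, -0.09, -0.017], "delta_rot": [0, 0, -2.5], "hand": 0}])

```text
time: 1.43
tool_pos: [0.3158, -0.2047, 0.3304]
eef_rot: [2.912, 1.172, 0.002]
force: [1.7, -0.9, -0.5]
finger_gap: 0.0001
finger_force: 0.0
```

```bash
python3 -c "
from h import *
goal((0,.01,.33))"
```

```text
at machine [-0.0483 -0.3119  0.3304] offset [ 3.161e-01 -7.760e-02  3.000e-04] rot6 [ 0.02  0.   -3.72]
```

Request:
send_rows(moves=[{"offset": [0.038, -0.009, 0], "delta_rot": [0, 0, -0.5], "hand": 0}, {"offset": [0.076, -0.018, 0], "delta_rot": [0, 0, -1], "hand": 0}, {"offset": [0.114, -0.027, 0], "delta_rot": [0, 0, -1.5], "hand": 0}, {"offset": [0.152, -0.036, 0], "delta_rot": [0, 0, -2], "hand": 0}, {"offset": [0.19, -0.046, 0], "delta_rot": [0, 0, -2.5], "hand": 0}])

```text
time: 1.85
tool_pos: [0.4213, -0.0397, 0.3296]
eef_rot: [2.735, 1.544, 0.001]
force: [0.5, -0.8, 0.2]
finger_gap: -0.0001
finger_force: 0.0
```

```bash
cat > c.py <<'E'
from h import *
import sys
goal((0,.025,.31))
T=tool();im=manip.get_image("wrist");C=T@np.array(im["T_tool_cam"]);I=im["image"].copy()
for n,q in [("paddle_top",(-.005,-.04,.212)),("lid_hinge",(.06,.025,.196)),("lid_front",None)]:
    r=manip.spot_point(n,"wrist")
    for k in r[:1]:
        o,v=ray(im,k["xy"],C);cv2.circle(I,tuple(int(a) for a in k["xy"]),4,(0,255,0),1)
        print(n,k["score"],np.round(k["xy"],1),"machine at z",M(o+v*((q[2] if q else .201)-o[2])/v[2]).round(4),"exp px",proj(im,W(q),C).round(1) if q else "")
for q in [(-.03,-.053,.212),(.02,-.053,.212),(.02,-.027,.212),(-.03,-.027,.212)]: cv2.circle(I,tuple(int(a) for a in proj(im,W(q),C)),2,(0,0,255),-1)
for q in [(-.045,-.065,.19),(.085,-.065,.19),(.085,.065,.19),(-.045,.065,.19)]: cv2.circle(I,tuple(int(a) for a in proj(im,W(q),C)),2,(255,255,0),-1)
cv2.imwrite(sys.argv[1],I)
E
python3 c.py pics/w1.png
```

```text
at machine [-0.0184 -0.1183  0.3296] offset [0.1445 0.     0.0197] rot6 [ 0.01 -0.   -1.22]
paddle_top 0.94 [286.  115.9] machine at z [ 0.0007 -0.0452  0.212 ] exp px [279.1 110.7]
lid_hinge 0.78 [345.3  22.8] machine at z [0.0617 0.0257 0.196 ] exp px [343.4  23.9]
lid_front 0.69 [249.9  14.6] machine at z [-0.0201  0.041   0.201 ] exp px
```

View pics/w1.png

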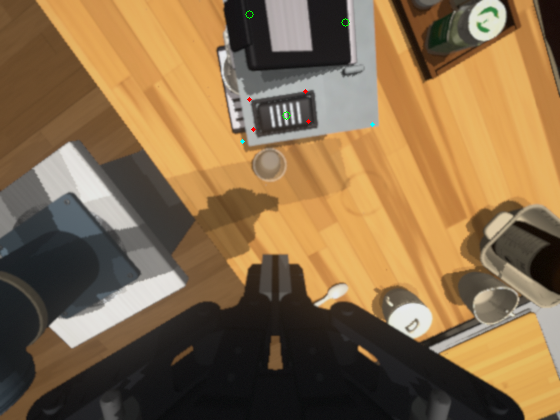

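Request:
send_rows(moves=[{"offset": [0.036, 0, 0.004], "delta_rot": [0, 0, -0.4], "hand": 0}, {"offset": [0.072, 0, 0.008], "delta_rot": [0, 0, -0.8], "hand": 0}, {"offset": [0.108, 0, 0.012], "delta_rot": [0, 0, -1.2], "hand": 0}, {"offset": [0.144, 0, 0.016], "delta_rot": [0, 0, -1.2], "hand": 0}, {"offset": [0.144, 0, 0.018], "delta_rot": [0, 0, -1.2], "hand": 0}])

```text
time: 2.47
tool_pos: [0.4971, 0.084, 0.3091]
eef_rot: [-2.632, -1.71, -0.0]
force: [-0.1, -1.2, -0.8]
finger_gap: -0.0003
finger_force: 0.0
```

```bash
python3 c.py pics/w2.png
```

```text
at machine [0.001  0.0255 0.3091] offset [-0.0005 -0.001  -0.0009] rot6 [-0.02 -0.01 -0.03]
paddle_top 0.16 [138.1  15. ] machine at z [-0.1044  0.176   0.212 ] exp px [269.4 265. ]
lid_hinge 0.58 [338.  197.6] machine at z [0.0616 0.0248 0.196 ] exp px [336.3 197.4]
lid_front 0.61 [250.1 229. ] machine at z [-0.0241 -0.006   0.201 ] exp px
```

View pics/w2.png

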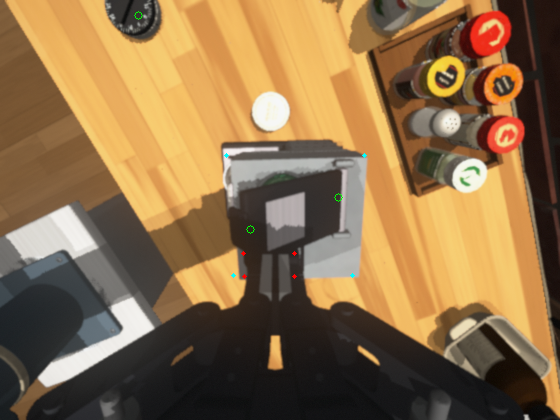

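Request:
send_rows(moves=[{"offset": [0, 0, 0.012], "delta_rot": [0, 0, 0], "hand": 0}, {"offset": [0, 0, 0.024], "delta_rot": [0, 0, 0], "hand": 0}, {"offset": [0, 0, 0.036], "delta_rot": [0, 0, 0], "hand": 0}, {"offset": [0, 0, 0.048], "delta_rot": [0, 0, 0], "hand": 0}, {"offset": [0, -0.003, 0.058], "delta_rot": [0, 0, 0], "hand": 0}])

```text
time: 3.08
tool_pos: [0.4923, 0.0804, 0.2534]
eef_rot: [2.638, 1.704, 0.001]
force: [0.4, 0.2, 0.5]
finger_gap: -0.0002
finger_force: 0.0
```

Request:
send_rows(moves=[{"offset": [0, -0.005, 0.006], "delta_rot": [0, 0, 0], "hand": 0}, {"offset": [0, -0.01, 0.012], "delta_rot": [0, 0, 0], "hand": 0}, {"offset": [0, -0.015, 0.018], "delta_rot": [0, 0, 0], "hand": 0}, {"offset": [0, -0.02, 0.024], "delta_rot": [0, 0, 0], "hand": 0}, {"offset": [0, -0.022, 0.03], "delta_rot": [0, 0, 0], "hand": 0}])

```text
time: 3.5
tool_pos: [0.4719, 0.091, 0.2239]
eef_rot: [2.636, 1.707, 0.002]
force: [0.0, -0.1, 0.9]
finger_gap: -0.0002
finger_force: 0.5
```

Request:
send_rows(moves=[{"offset": [0, -0.002, 0.006], "delta_rot": [0, 0, 0], "hand": 0}, {"offset": [0, -0.004, 0.011], "delta_rot": [0, 0, 0], "hand": 0}, {"offset": [0, -0.004, 0.015], "delta_rot": [0, 0, 0], "hand": 0}, {"offset": [0, -0.004, 0.018], "delta_rot": [0, 0, 0], "hand": 0}, {"offset": [0, -0.004, 0.021], "delta_rot": [0, 0, 0], "hand": 0}])

```text
time: 3.92
tool_pos: [0.4687, 0.0935, 0.202]
eef_rot: [-2.635, -1.71, -0.0]
force: [-1.1, -0.2, 1.9]
finger_gap: 0.0004
finger_force: 0.6
```

```bash
python3 -c "
from h import *
goal((-.03,.025,.201))
o=manip.get_obs();print(o['force'],o['time'])
im=manip.get_image('scene');cv2.imwrite('pics/s2.png',cv2.resize(im['image'][150:290,180:360],(720,560),interpolation=cv2.INTER_CUBIC))"
```

```text
at machine [-0.0288  0.0227  0.202 ] offset [ 0.0023 -0.0012  0.001 ] rot6 [-0.   -0.   -0.04]
[-1.13096085 -0.18617482  1.93348166] 3.9167
```

View pics/s2.png

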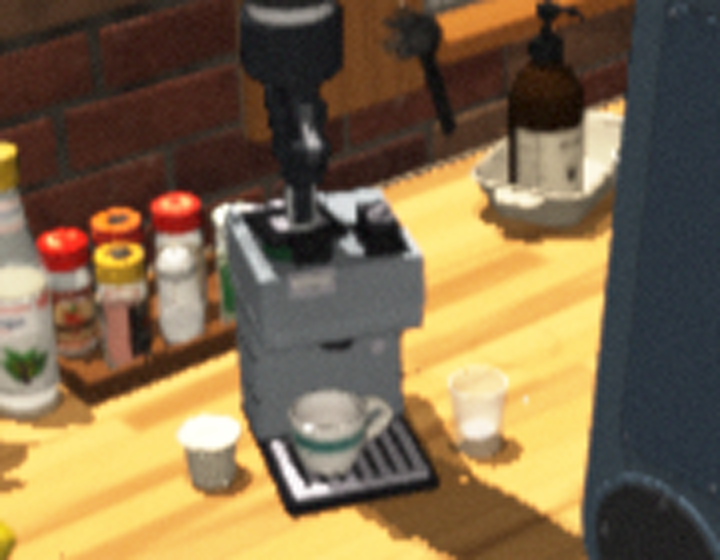

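Request:
send_rows(moves=[{"offset": [0, 0, 0.0015], "delta_rot": [0, 0, 0], "hand": 0}, {"offset": [0, 0, 0.003], "delta_rot": [0, 0, 0], "hand": 0}, {"offset": [0, 0, 0.003], "delta_rot": [0, 0, 0], "hand": 0}])

```text
time: 4.22
tool_pos: [0.4688, 0.0934, 0.1991]
eef_rot: [-2.635, -1.71, -0.0]
force: [-0.3, -0.4, 0.5]
finger_gap: -0.0001
finger_force: 0.2
```

Request:
send_rows(moves=[{"offset": [0, 0, 0.001], "delta_rot": [0, 0, 0], "hand": 0}, {"offset": [0, 0, 0.002], "delta_rot": [0, 0, 0], "hand": 0}, {"offset": [0, 0, 0.003], "delta_rot": [0, 0, 0], "hand": 0}, {"offset": [0, 0, 0.003], "delta_rot": [0, 0, 0], "hand": 0}])

```text
time: 4.55
tool_pos: [0.4687, 0.0934, 0.1961]
eef_rot: [-2.636, -1.71, 0.0]
force: [-0.4, 1.4, 0.8]
finger_gap: 0.0003
finger_force: 0.4
```

```bash
python3 -c "
from h import *
o=manip.get_obs();print(o['force'],o['time'],o['tool_pos'],o['wrist_torque'])
im=manip.get_image('wrist');cv2.imwrite('pics/w3.png',im['image'])"
```

```text
[-0.42028108  1.44816413  0.7632333 ] 4.55 [0.46872552 0.09337678 0.19614902] [ 0.1423382   0.03642062 -0.00259998]
```

View pics/w3.png

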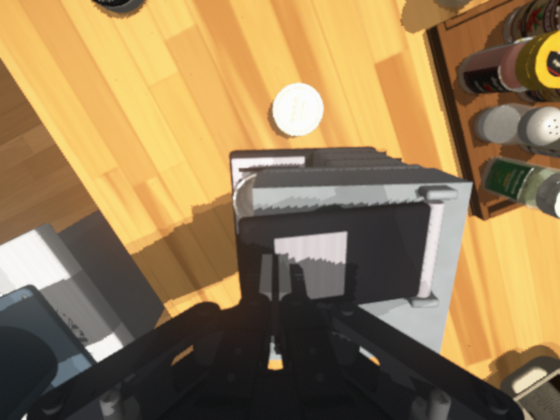

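Request:
send_rows(moves=[{"offset": [0, 0, 0.001], "delta_rot": [0, 0, 0], "hand": 0}, {"offset": [0, 0, 0.002], "delta_rot": [0, 0, 0], "hand": 0}, {"offset": [0, 0, 0.003], "delta_rot": [0, 0, 0], "hand": 0}, {"offset": [0, 0, 0.003], "delta_rot": [0, 0, 0], "hand": 0}])

```text
time: 4.93
tool_pos: [0.4686, 0.0934, 0.1931]
eef_rot: [-2.635, -1.71, 0.0]
force: [-0.4, -0.1, 0.3]
finger_gap: 0.0002
finger_force: 0.4
```

```bash
cat > d.py <<'E'
from h import *
o=manip.get_obs();print(o['force'].round(2),o['time'],o['tool_pos'].round(4),M(o['tool_pos']).round(4))
T=tool();im=manip.get_image('wrist');Tc=np.array(im['T_tool_cam']);C=T@Tc
print('tcp px',proj(im,[0,0,0],Tc).round(1))
ims={'wrist':(im,C)}
for c in ('scene','top'):
    i=manip.get_image(c);ims[c]=(i,np.array(i['cam_to_world']))
for n in ('lid_front','lid_hinge','paddle_top'):
    rs={}
    for c,(i,X) in ims.items():
        r=manip.spot_point(n,c)
        if r and r[0]['score']>.4: rs[c]=ray(i,r[0]['xy'],X);print(n,c,np.round(r[0]['xy'],1),round(r[0]['score'],2))
    if len(rs)>1: x,e=tri(list(rs.values()));print('  ',M(x).round(4),np.round(e,4))
E
python3 d.py
```

```text
[-0.41 -0.07  0.27] 4.9333 [0.4686 0.0934 0.1931] [-0.0288  0.0225  0.1931]
tcp px [275.3 249.8]
lid_front wrist [248.7 273.5] 0.65
lid_front scene [256.6 210.1] 0.49
lid_front top [228.3 220.2] 0.68
   [-0.0404  0.0172  0.2149] [0.0035 0.0054 0.0067]
lid_hinge wrist [429.2 249.6] 0.76
lid_hinge scene [249.  206.3] 0.54
lid_hinge top [238.5 184.3] 0.69
   [0.0633 0.0248 0.1864] [0.0069 0.0049 0.0032]
paddle_top scene [273.  203.4] 0.67
paddle_top top [245.9 216.2] 0.45
   [-0.0125 -0.0317  0.2186] [0.0039 0.0039]
```

Request:
send_rows(moves=[{"offset": [0, 0, 0.001], "delta_rot": [0, 0, 0], "hand": 0}, {"offset": [0, 0, 0.002], "delta_rot": [0, 0, 0], "hand": 0}, {"offset": [0, 0, 0.003], "delta_rot": [0, 0, 0], "hand": 0}])

```text
time: 5.78
tool_pos: [0.4686, 0.0934, 0.1904]
eef_rot: [-2.635, -1.71, -0.0]
force: [0.3, -0.7, 1.8]
finger_gap: -0.0001
finger_force: 0.7
```

```bash
python3 -c "
from h import *
o=manip.get_obs();print(o['force'],o['time'],o['tool_pos'],o['wrist_torque'])
im=manip.get_image('scene');k=cv2.resize(im['image'][185:245,225:300],(600,480),interpolation=cv2.INTER_CUBIC);cv2.imwrite('pics/s4.png',k)"
```

```text
[ 0.26294312 -0.67737035  1.75151562] 5.7833 [0.46859419 0.09343743 0.19038592] [0.03295605 0.17857153 0.00445539]
```

View pics/s4.png

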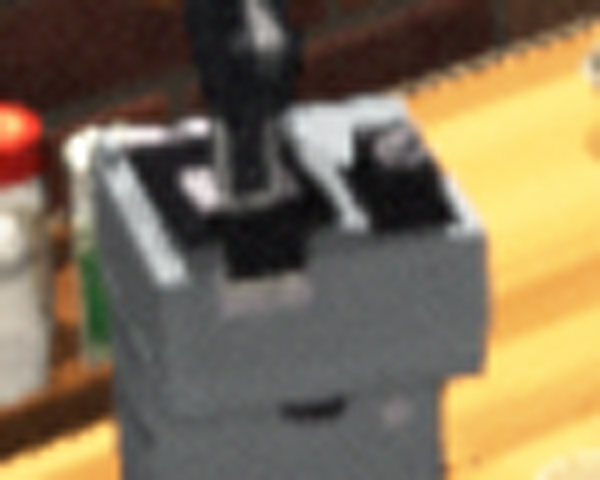

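Request:
send_rows(moves=[{"offset": [0, 0, 0.001], "delta_rot": [0, 0, 0], "hand": 0}, {"offset": [0, 0, 0.002], "delta_rot": [0, 0, 0], "hand": 0}, {"offset": [0, 0, 0.003], "delta_rot": [0, 0, 0], "hand": 0}])

```text
time: 6.08
tool_pos: [0.4687, 0.0935, 0.1878]
eef_rot: [-2.636, -1.71, -0.001]
force: [-3.3, -0.8, 7.7]
finger_gap: -0.0004
finger_force: 3.8
```

Request:
send_rows(moves=[{"offset": [0, 0, 0.001], "delta_rot": [0, 0, 0], "hand": 0}, {"offset": [0, 0, 0.002], "delta_rot": [0, 0, 0], "hand": 0}, {"offset": [0, 0, 0.002], "delta_rot": [0, 0, 0], "hand": 0}])

```text
time: 6.33
tool_pos: [0.4687, 0.0935, 0.1876]
eef_rot: [2.635, 1.709, 0.003]
force: [-4.1, 0.3, 10.7]
finger_gap: -0.0001
finger_force: 4.5
```

Request:
send_rows(moves=[{"offset": [0, 0, 0.001], "delta_rot": [0, 0, 0], "hand": 0}, {"offset": [0, 0, 0.002], "delta_rot": [0, 0, 0], "hand": 0}, {"offset": [0, 0, 0.002], "delta_rot": [0, 0, 0], "hand": 0}])

```text
time: 6.58
tool_pos: [0.4686, 0.0936, 0.1864]
eef_rot: [2.635, 1.71, 0.004]
force: [-4.9, -0.1, 12.1]
finger_gap: 0.0004
finger_force: 6.1
```

Request:
send_rows(moves=[{"offset": [0, 0, 0.001], "delta_rot": [0, 0, 0], "hand": 0}, {"offset": [0, 0, 0.002], "delta_rot": [0, 0, 0], "hand": 0}, {"offset": [0, 0, 0.002], "delta_rot": [0, 0, 0], "hand": 0}])

```text
time: 6.83
tool_pos: [0.4686, 0.0936, 0.1821]
eef_rot: [-2.635, -1.71, -0.001]
force: [-2.3, 0.1, 3.3]
finger_gap: 0.0001
finger_force: 1.8
```

Request:
send_rows(moves=[{"offset": [0, 0, 0.001], "delta_rot": [0, 0, 0], "hand": 0}, {"offset": [0, 0, 0.002], "delta_rot": [0, 0, 0], "hand": 0}, {"offset": [0, 0, 0.002], "delta_rot": [0, 0, 0], "hand": 0}])

```text
time: 7.08
tool_pos: [0.4689, 0.0932, 0.1785]
eef_rot: [2.636, 1.71, -0.001]
force: [-0.4, -0.2, 0.2]
finger_gap: 0.0
finger_force: 0.1
```

Request:
send_rows(moves=[{"offset": [0, 0, 0.001], "delta_rot": [0, 0, 0], "hand": 0}, {"offset": [0, 0, 0.002], "delta_rot": [0, 0, 0], "hand": 0}, {"offset": [0, 0, 0.002], "delta_rot": [0, 0, 0], "hand": 0}])

```text
time: 7.33
tool_pos: [0.469, 0.0932, 0.178]
eef_rot: [2.635, 1.709, 0.001]
force: [-0.6, 0.1, 4.1]
finger_gap: -0.0
finger_force: 2.3
```

Request:
send_rows(moves=[{"offset": [0, 0, 0.001], "delta_rot": [0, 0, 0], "hand": 0}, {"offset": [0, 0, 0.002], "delta_rot": [0, 0, 0], "hand": 0}, {"offset": [0, 0, 0.002], "delta_rot": [0, 0, 0], "hand": 0}])

```text
time: 7.58
tool_pos: [0.469, 0.0932, 0.1777]
eef_rot: [2.634, 1.709, 0.003]
force: [-4.1, 0.3, 10.5]
finger_gap: 0.0001
finger_force: 5.4
```

Request:
send_rows(moves=[{"offset": [0, 0, -0.01], "delta_rot": [0, 0, 0], "hand": 0}, {"offset": [0, 0, -0.03], "delta_rot": [0, 0, 0], "hand": 0}, {"offset": [0, 0, -0.06], "delta_rot": [0, 0, 0], "hand": 0}, {"offset": [0, 0, -0.09], "delta_rot": [0, 0, 0], "hand": 0}, {"offset": [0, 0, -0.09], "delta_rot": [0, 0, 0], "hand": 0}])

```text
time: 8.0
tool_pos: [0.4714, 0.0933, 0.2714]
eef_rot: [2.631, 1.707, 0.014]
force: [0.7, -0.2, -0.6]
finger_gap: -0.0
finger_force: 0.0
```

```bash
sed -i "s/^print('tcp px/cv2.imwrite('pics\/w5.png',im['image']);&/" d.py; python3 d.py
```

```text
[ 0.67 -0.2  -0.61] 8.0 [0.4714 0.0933 0.2714] [-0.0263  0.0236  0.2714]
tcp px [275.3 249.8]
lid_front wrist [248.7 215.1] 0.87
lid_front scene [259.1 213.9] 0.56
lid_front top [227.2 222.7] 0.85
   [-0.0464  0.0165  0.2036] [0.0052 0.0024 0.0046]
lid_hinge wrist [378.7 207. ] 0.88
lid_hinge scene [248.1 203.3] 0.91
lid_hinge top [237.5 185.2] 0.72
   [0.0594 0.0275 0.1957] [0.0035 0.0019 0.0024]
paddle_top top [251.3 215.2] 0.57
```

View pics/w5.png

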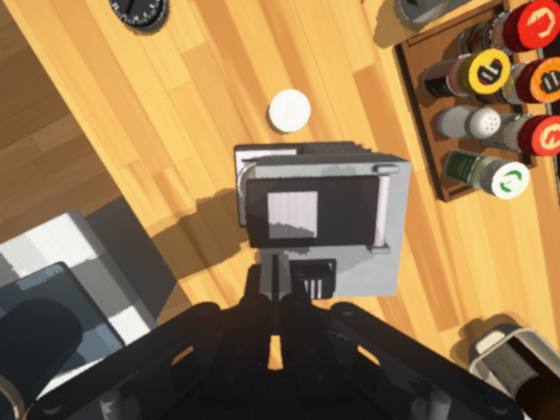

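```bash
cat > e.py <<'E'
from h import *
ims=np.load("ims.npy",allow_pickle=True).item();wi=manip.get_image("wrist");Tc=np.array(wi["T_tool_cam"])
def tt(p,r):
    T=np.eye(4);T[:3,3]=p;T[:3,:3]=R.from_rotvec(r).as_matrix();return T
w1=tt([.4213,-.0397,.3296],[2.735,1.544,.001]);w2=tt([.4971,.084,.3091],[-2.632,-1.71,0]);w5=tt([.4714,.0933,.2714],[2.631,1.707,.014])
H=(.06,.025,.196);F=(-.05,.025,.201);Q=(-.005,-.04,.212)
o=[(H,"scene",(248.1,203.3)),(H,"scene",(251.3,203)),(H,"top",(238,184.5)),(F,"scene",(259.1,213.9)),(F,"top",(227.2,222.7)),(Q,"scene",(274,202)),(Q,"top",(249.5,215.6)),
(Q,w1,(286,116)),(H,w1,(345.3,22.8)),(H,w2,(338,197.6)),((.085,.065,.19),w2,(365,157)),((.085,-.065,.19),w2,(357,277)),(F,w5,(248.7,215.1)),(H,w5,(378.7,207)),((.085,.065,.19),w5,(410,158)),((.085,-.065,.19),w5,(395,297))]
def f(p):
    r=[]
    for q,c,xy in o:
        if isinstance(c,str): r.append(proj(ims[c],W(q,p))-xy)
        else:
            T=c.copy();T[2,3]+=p[3];r.append((proj(wi,W(q,p),T@Tc)-xy)/2)
    return np.concatenate(r)
s=least_squares(f,P+[0],loss="soft_l1");print(s.x.round(4));print(f(s.x).reshape(-1,2).round(1).tolist())
P[:]=list(s.x[:3]);print("paddle",W(Q).round(4));goal((-.005,-.04,.30));print(manip.get_obs()['time'])
print("contact pt in machine",M([.469,.0932,.178]))
E
python3 e.py
```

```text
[ 0.487   0.0578 -0.3767 -0.003 ]
[[1.1, -0.9], [-2.1, -0.6], [1.1, -0.4], [-1.0, 2.0], [-3.2, -0.4], [0.4, 1.2], [3.3, -0.6], [-1.1, -1.3], [0.2, 0.2], [0.2, 0.5], [-0.0, -1.1], [0.6, -0.4], [-0.6, 0.8], [-0.2, 1.1], [-0.3, 0.8], [0.3, -1.1]]
paddle [0.4676 0.0225 0.212 ]
at machine [-0.0302  0.0262  0.265 ] offset [-0.0651  0.028  -0.035 ] rot6 [-0.    0.   -0.41]
8.65
contact pt in machine [-0.02973668  0.02627891  0.178     ]
```

Request:
send_rows(moves=[{"offset": [-0.03, 0.013, 0], "delta_rot": [0, 0, -0.2], "hand": 0}, {"offset": [-0.065, 0.028, 0], "delta_rot": [0, 0, -0.4], "hand": 0}, {"offset": [-0.065, 0.028, 0.02], "delta_rot": [0, 0, -0.4], "hand": 0}, {"offset": [-0.065, 0.028, 0.045], "delta_rot": [0, 0, -0.4], "hand": 0}, {"offset": [-0.065, 0.028, 0.05], "delta_rot": [0, 0, -0.4], "hand": 0}])

```text
time: 9.07
tool_pos: [0.4658, 0.022, 0.2113]
eef_rot: [-2.597, -1.76, 0.008]
force: [-0.5, -0.5, -0.9]
finger_gap: -0.0001
finger_force: 0.0
```

```bash
sed -i 's/^P=.*/P=[.487,.0578,-.3767]/' h.py; python3 c.py pics/w6.png;python3 -c "
from h import *
goal((-.005,-.04,.20))"
```

```text
at machine [-0.0065 -0.0411  0.2113] offset [ 0.066   0.0057 -0.0988] rot6 [-0.06  0.02 -0.03]
paddle_top 0.88 [279.1 255.9] machine at z [-0.0042 -0.0449  0.212 ] exp px [277.8 248.7]
lid_hinge 0.86 [390.6 133.7] machine at z [0.0613 0.0271 0.196 ] exp px [388.  137.3]
lid_front 0.96 [205.2 135.8] machine at z [-0.0468  0.0263  0.201 ] exp px 
at machine [-0.0048 -0.0395  0.2163] offset [-0.0006 -0.0003  0.0163] rot6 [ 0.01 -0.   -0.01]
```

View pics/w6.png

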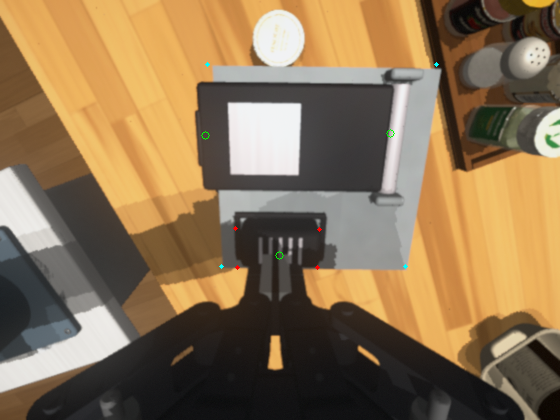

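Request:
send_rows(moves=[{"offset": [0, 0, 0.006], "delta_rot": [0, 0, 0], "hand": 0}, {"offset": [0, 0, 0.012], "delta_rot": [0, 0, 0], "hand": 0}, {"offset": [0, 0, 0.017], "delta_rot": [0, 0, 0], "hand": 0}, {"offset": [0, 0, 0.021], "delta_rot": [0, 0, 0], "hand": 0}, {"offset": [0, 0, 0.021], "delta_rot": [0, 0, 0], "hand": 0}])

```text
time: 9.68
tool_pos: [0.4672, 0.0228, 0.1931]
eef_rot: [-2.598, -1.764, 0.002]
force: [-1.0, 0.3, 0.1]
finger_gap: -0.0001
finger_force: 0.0
```

Request:
send_rows(moves=[{"offset": [0, 0, 0.001], "delta_rot": [0, 0, 0], "hand": 0}, {"offset": [0, 0, 0.002], "delta_rot": [0, 0, 0], "hand": 0}, {"offset": [0, 0, 0.002], "delta_rot": [0, 0, 0], "hand": 0}])

```text
time: 9.93
tool_pos: [0.4678, 0.0226, 0.1923]
eef_rot: [2.599, 1.764, 0.0]
force: [-0.3, -0.4, -0.4]
finger_gap: -0.0
finger_force: 0.0
```

Request:
send_rows(moves=[{"offset": [0, 0, 0.001], "delta_rot": [0, 0, 0], "hand": 0}, {"offset": [0, 0, 0.001], "delta_rot": [0, 0, 0], "hand": 0}, {"offset": [0, 0, 0.001], "delta_rot": [0, 0, 0], "hand": 0}])

```text
time: 10.18
tool_pos: [0.4679, 0.0226, 0.1914]
eef_rot: [2.599, 1.764, 0.0]
force: [0.1, -0.8, -0.4]
finger_gap: -0.0001
finger_force: 0.0
```

Request:
send_rows(moves=[{"offset": [0, 0, 0.001], "delta_rot": [0, 0, 0], "hand": 0}, {"offset": [0, 0, 0.001], "delta_rot": [0, 0, 0], "hand": 0}, {"offset": [0, 0, 0.001], "delta_rot": [0, 0, 0], "hand": 0}])

```text
time: 10.43
tool_pos: [0.4678, 0.0225, 0.1903]
eef_rot: [-2.599, -1.764, 0.0]
force: [-0.4, 0.8, 0.2]
finger_gap: -0.0
finger_force: 0.0
```

Request:
send_rows(moves=[{"offset": [0, 0, 0.001], "delta_rot": [0, 0, 0], "hand": 0}, {"offset": [0, 0, 0.001], "delta_rot": [0, 0, 0], "hand": 0}, {"offset": [0, 0, 0.001], "delta_rot": [0, 0, 0], "hand": 0}])

```text
time: 10.68
tool_pos: [0.4677, 0.0226, 0.1892]
eef_rot: [-2.599, -1.764, 0.0]
force: [0.2, 0.1, -0.7]
finger_gap: 0.0004
finger_force: 0.0
```

Request:
send_rows(moves=[{"offset": [0, 0, 0.001], "delta_rot": [0, 0, 0], "hand": 0}, {"offset": [0, 0, 0.001], "delta_rot": [0, 0, 0], "hand": 0}, {"offset": [0, 0, 0.001], "delta_rot": [0, 0, 0], "hand": 0}])

```text
time: 10.93
tool_pos: [0.4679, 0.0226, 0.1887]
eef_rot: [2.599, 1.764, 0.001]
force: [-0.4, -0.8, 2.4]
finger_gap: -0.0
finger_force: 1.0
```

Request:
send_rows(moves=[{"offset": [0, 0, 0.001], "delta_rot": [0, 0, 0], "hand": 0}, {"offset": [0, 0, 0.001], "delta_rot": [0, 0, 0], "hand": 0}, {"offset": [0, 0, 0.001], "delta_rot": [0, 0, 0], "hand": 0}])

```text
time: 11.18
tool_pos: [0.4679, 0.0226, 0.1876]
eef_rot: [2.599, 1.764, 0.0]
force: [-1.1, -0.2, 2.7]
finger_gap: -0.0
finger_force: 1.4
```

Request:
send_rows(moves=[{"offset": [0, 0, 0.001], "delta_rot": [0, 0, 0], "hand": 0}, {"offset": [0, 0, 0.001], "delta_rot": [0, 0, 0], "hand": 0}, {"offset": [0, 0, 0.001], "delta_rot": [0, 0, 0], "hand": 0}])

```text
time: 11.43
tool_pos: [0.4678, 0.0226, 0.1864]
eef_rot: [2.599, 1.764, 0.0]
force: [-0.5, 1.2, 3.3]
finger_gap: -0.0
finger_force: 1.5
```

Request:
send_rows(moves=[{"offset": [0, 0, 0.001], "delta_rot": [0, 0, 0], "hand": 0}, {"offset": [0, 0, 0.002], "delta_rot": [0, 0, 0], "hand": 0}, {"offset": [0, 0, 0.0025], "delta_rot": [0, 0, 0], "hand": 0}, {"offset": [0, 0, 0.0025], "delta_rot": [0, 0, 0], "hand": 0}])

```text
time: 11.77
tool_pos: [0.4679, 0.0226, 0.1838]
eef_rot: [2.599, 1.764, 0.0]
force: [-0.7, 0.5, 3.0]
finger_gap: 0.0003
finger_force: 1.9
```

```bash
python3 -c "
from h import *
o=manip.get_obs();print(o['tool_pos'],o['force'],o['time'])"
```

```text
[0.46789202 0.02257091 0.18384598] [-0.73724834  0.4514121   2.98828026] 11.7667
```

Request:
send_rows(moves=[{"offset": [0, 0, 0.001], "delta_rot": [0, 0, 0], "hand": 0}, {"offset": [0, 0, 0.002], "delta_rot": [0, 0, 0], "hand": 0}, {"offset": [0, 0, 0.002], "delta_rot": [0, 0, 0], "hand": 0}, {"offset": [0, 0, 0.002], "delta_rot": [0, 0, 0], "hand": 0}, {"offset": [0, 0, 0.002], "delta_rot": [0, 0, 0], "hand": 0}])

```text
time: 12.18
tool_pos: [0.4679, 0.0226, 0.1819]
eef_rot: [2.599, 1.764, 0.0]
force: [-1.7, 0.4, 4.3]
finger_gap: 0.0001
finger_force: 2.3
```

Request:
send_rows(moves=[{"offset": [0, 0, 0], "delta_rot": [0, 0, 0], "hand": 0}, {"offset": [0, 0, 0], "delta_rot": [0, 0, 0], "hand": 0}, {"offset": [0, 0, 0], "delta_rot": [0, 0, 0], "hand": 0}])

```text
time: 12.43
tool_pos: [0.4679, 0.0225, 0.1819]
eef_rot: [2.599, 1.764, 0.0]
force: [-0.9, 0.5, 5.6]
finger_gap: -0.0001
finger_force: 2.4
```

Request:
send_rows(moves=[{"offset": [0, 0, 0], "delta_rot": [0, 0, 0], "hand": 0}, {"offset": [0, 0, 0], "delta_rot": [0, 0, 0], "hand": 0}, {"offset": [0, 0, 0], "delta_rot": [0, 0, 0], "hand": 0}])

```text
time: 12.68
tool_pos: [0.4679, 0.0225, 0.1819]
eef_rot: [2.599, 1.764, 0.0]
force: [-1.0, 0.6, 4.8]
finger_gap: -0.0
finger_force: 2.5
```

Request:
send_rows(moves=[{"offset": [0, 0, 0], "delta_rot": [0, 0, 0], "hand": 0}, {"offset": [0, 0, 0], "delta_rot": [0, 0, 0], "hand": 0}, {"offset": [0, 0, 0], "delta_rot": [0, 0, 0], "hand": 0}, {"offset": [0, 0, 0], "delta_rot": [0, 0, 0], "hand": 0}, {"offset": [0, 0, 0], "delta_rot": [0, 0, 0], "hand": 0}])

```text
time: 13.1
tool_pos: [0.4679, 0.0226, 0.1819]
eef_rot: [2.599, 1.764, 0.0]
force: [-1.2, 0.8, 4.5]
finger_gap: 0.0001
finger_force: 2.5
```

Request:
send_rows(moves=[{"offset": [0, 0, 0], "delta_rot": [0, 0, 0], "hand": 0}, {"offset": [0, 0, 0], "delta_rot": [0, 0, 0], "hand": 0}, {"offset": [0, 0, 0], "delta_rot": [0, 0, 0], "hand": 0}, {"offset": [0, 0, 0], "delta_rot": [0, 0, 0], "hand": 0}, {"offset": [0, 0, 0], "delta_rot": [0, 0, 0], "hand": 0}])

```text
time: 13.52
tool_pos: [0.4678, 0.0226, 0.1819]
eef_rot: [2.599, 1.764, 0.0]
force: [-1.0, -0.5, 4.8]
finger_gap: -0.0002
finger_force: 2.5
```

Request:
send_rows(moves=[{"offset": [0, 0, 0], "delta_rot": [0, 0, 0], "hand": 0}, {"offset": [0, 0, 0], "delta_rot": [0, 0, 0], "hand": 0}, {"offset": [0, 0, 0], "delta_rot": [0, 0, 0], "hand": 0}, {"offset": [0, 0, 0], "delta_rot": [0, 0, 0], "hand": 0}, {"offset": [0, 0, 0], "delta_rot": [0, 0, 0], "hand": 0}])

```text
time: 13.93
tool_pos: [0.4679, 0.0226, 0.1819]
eef_rot: [2.599, 1.764, 0.0]
force: [-0.6, -0.9, 5.0]
finger_gap: -0.0
finger_force: 2.5
```

Request:
send_rows(moves=[{"offset": [0, 0, 0], "delta_rot": [0, 0, 0], "hand": 0}, {"offset": [0, 0, 0], "delta_rot": [0, 0, 0], "hand": 0}, {"offset": [0, 0, 0], "delta_rot": [0, 0, 0], "hand": 0}, {"offset": [0, 0, 0], "delta_rot": [0, 0, 0], "hand": 0}, {"offset": [0, 0, 0], "delta_rot": [0, 0, 0], "hand": 0}])

```text
time: 14.35
tool_pos: [0.4679, 0.0226, 0.1819]
eef_rot: [2.599, 1.764, 0.0]
force: [-1.4, 0.5, 5.3]
finger_gap: 0.0004
finger_force: 2.5
```

Request:
send_rows(moves=[{"offset": [0, 0, 0], "delta_rot": [0, 0, 0], "hand": 0}, {"offset": [0, 0, 0], "delta_rot": [0, 0, 0], "hand": 0}, {"offset": [0, 0, 0], "delta_rot": [0, 0, 0], "hand": 0}, {"offset": [0, 0, 0], "delta_rot": [0, 0, 0], "hand": 0}, {"offset": [0, 0, 0], "delta_rot": [0, 0, 0], "hand": 0}])

```text
time: 14.77
tool_pos: [0.4679, 0.0226, 0.1819]
eef_rot: [2.599, 1.764, 0.0]
force: [-0.7, 0.9, 5.5]
finger_gap: 0.0001
finger_force: 2.5
```

Request:
send_rows(moves=[{"offset": [0, 0, 0], "delta_rot": [0, 0, 0], "hand": 0}, {"offset": [0, 0, 0], "delta_rot": [0, 0, 0], "hand": 0}, {"offset": [0, 0, 0], "delta_rot": [0, 0, 0], "hand": 0}, {"offset": [0, 0, 0], "delta_rot": [0, 0, 0], "hand": 0}, {"offset": [0, 0, 0], "delta_rot": [0, 0, 0], "hand": 0}])

```text
time: 15.18
tool_pos: [0.4679, 0.0226, 0.1819]
eef_rot: [2.599, 1.764, 0.0]
force: [-1.1, -0.5, 4.3]
finger_gap: 0.0002
finger_force: 2.5
```

Request:
send_rows(moves=[{"offset": [0, 0, 0], "delta_rot": [0, 0, 0], "hand": 0}, {"offset": [0, 0, 0], "delta_rot": [0, 0, 0], "hand": 0}, {"offset": [0, 0, 0], "delta_rot": [0, 0, 0], "hand": 0}, {"offset": [0, 0, 0], "delta_rot": [0, 0, 0], "hand": 0}, {"offset": [0, 0, 0], "delta_rot": [0, 0, 0], "hand": 0}])

```text
time: 15.6
tool_pos: [0.4679, 0.0226, 0.1819]
eef_rot: [2.599, 1.764, 0.0]
force: [-0.8, -0.1, 5.1]
finger_gap: 0.0001
finger_force: 2.5
```

Request:
send_rows(moves=[{"offset": [0, 0, 0], "delta_rot": [0, 0, 0], "hand": 0}, {"offset": [0, 0, 0], "delta_rot": [0, 0, 0], "hand": 0}, {"offset": [0, 0, 0], "delta_rot": [0, 0, 0], "hand": 0}, {"offset": [0, 0, 0], "delta_rot": [0, 0, 0], "hand": 0}, {"offset": [0, 0, 0], "delta_rot": [0, 0, 0], "hand": 0}])

```text
time: 16.02
tool_pos: [0.4679, 0.0226, 0.1819]
eef_rot: [2.599, 1.764, 0.0]
force: [-1.1, 0.3, 4.9]
finger_gap: 0.0
finger_force: 2.5
```

```bash
python3 -c "
from workcell import manip
print(manip.job_done())"
```

```text
the job is handed in; nothing more can be done
None
```

I pressed the lid past its catch; it stayed shut after the hand came off. I then held the brew paddle about 7 mm down (about 5 N) for nearly four seconds and handed the job in at about 16 s, still holding it; the verdict was not shown.

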